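# Couple the crumb tray to the bread board with its cam lock

### The job

Fit the crumb tray to the bread board: turn the red cam knob back to fully open, slide the tray's hooked tongue in under the metal housing until the tray meets the rubber seal strip, then quarter-turn the knob clockwise to its stop so that the tray is drawn up tight against the board, and let go. Leave the loaf, the butter dish and the knife where they are.

Things in the scene. Friction and masses are not known exactly. Their poses are not given: they have to be found in the camera images.
- cam_grip (a point): Grip point of the red cam knob on the board's metal housing: a wing 46 mm long, 12 thick, 39 high on a disc 44 mm across; the point is on the turning axis, 26 mm above the disc, 13 below the wing's top. Frame turns with it: z is the axis, pointing out, leaning 30 degrees from vertical to the board's -x (robot) side, so the tool must lean too; x along the wing. Pinch across y, 30 mm free beside it.
- cam (a joint): Cam knob angle, rad: 0 = fully open (wing up and down the slope), 1.57 = locked (wing along the board's y, towards the tray); grows clockwise seen from above. Stops at both ends, stays where left; 0.15 N m to turn, up to 0.35 while drawing. An off-centre pin below it catches the tongue's lip and pulls the tray in over the last 9 mm; above 0.3 rad it bars the tongue's way in.
- dock (a point): Middle of the coupling face (-y side) of the fixed wooden bread board, 260 x 300 x 36 mm high, yaw varies; 25 mm above the worktop. Axes are the board's: y into the board, z up. The knob's grip point is always at x -25, y +45, z +86 mm from here. A black sprung seal strip, 150 mm long, at 12 to 30 mm height, stands 5 mm proud of the face and yields under 2 to 6 N.
- slot (a point): Mouth of the tongue's channel under the metal housing on the board's top: 15 mm inside the board's edge, 42 mm above the worktop, right above and behind dock (same x). The channel runs 60 mm along the board's y, 36 to 53 mm above the worktop. The tongue has 4 mm room on either side in x and 2 mm beneath when tray_edge and dock agree in x. Board's axes.
- tray_edge (a point): Middle of the coupling face (outside of the +y wall) of the loose white crumb tray, 25 mm above its underside; tray's axes, y out towards the board. A flat steel tongue at 38 to 45 mm height sticks out 59 mm from this wall, 11 mm wide, with a lip to +x at its end (x -22 to +5 mm in all). Coupled: tray_edge and dock coincide, same axes; resting on the unpressed seal it is 5 mm short.
- tray_grip (a point): Centre of the tray's dark wooden carry handle: bar along the tray's x, 14 mm thick in y, 22 mm high, 95 mm clear between its uprights, over the tray's middle, 89 mm above its underside (75 mm behind tray_edge in y, 64 mm higher). Pinch it across y from above. Tray's axes.
- tray: The crumb tray: 170 mm in x, 150 in y, walls 45 mm high, 0.25 to 0.5 kg, standing on the worktop. Origin at the centre of its underside, axes as at tray_edge.
- loaf: Bystander: half a brown loaf, 150 x 116 x 82 mm, resting on the bread board. Origin: centre of its underside.
- butter_dish: Bystander: blue dish 100 x 150 x 20 mm with a block of butter 50 mm high, on the worktop beyond the board's other (+y) side. Origin: centre of its underside.
- knife: Bystander: table knife 210 mm long, 10 mm thick, lying along y on the front part of the bread board. Origin: middle of its underside.

How it is judged:
On the way, in this order (a step that is already met when the one before it is completed fails the run):
1. the cam knob is turned back to open (below 0.2 rad) (value of joint cam below 0.2 rad), for 0.2 s.
2. with the cam open, the tray's tongue is in under the housing and the tray stands within 9 mm of the board (value of joint cam below 0.25 rad and y of tray_edge in the frame of dock above -0.009 m and x of tray_edge in the frame of dock between -0.007 and 0.007 m and z of tray_edge in the frame of dock between -0.004 and 0.004 m), for 0.2 s.
At the end, for the whole second after the job is handed in: The cam knob is at its locked stop (above 1.4 rad) and the tray stands level on the worktop drawn up to the board: gap under 2 mm, within 7 mm sideways and 4 mm in height of its place, faces parallel to 0.04 rad, at rest and released (value of joint cam above 1.4 rad and y of tray_edge in the frame of dock above -0.002 m and x of tray_edge in the frame of dock between -0.007 and 0.007 m and z of tray_edge in the frame of dock between -0.004 and 0.004 m and angle between the y axis of tray_edge and the y axis of dock, either way round below 0.04 rad and linear speed of tray below 0.01 m/s); the robot touches nothing.
It fails at once if loaf moved more than 30 mm (distance of loaf from where it was at the start of the episode above 0.03 m).
It fails at once if butter dish moved more than 30 mm (distance of butter_dish from where it was at the start of the episode above 0.03 m).
It fails at once if knife moved more than 30 mm (distance of knife from where it was at the start of the episode above 0.03 m).
It also fails if it takes over 72 s, if anything falls off the work surface, if the arm or the gripper's body presses on something with over 40 N, if the wrist force passes 120 N, or if a joint passes its speed limit or range.

### The arm

A 6-joint arm with a two-finger parallel gripper is mounted at the origin on the work surface. World frame = base frame: x ahead of the robot, y to its left, z up, the work surface at z = 0. Lengths are in m, angles in rad, forces in N, time in s.
With the tool pointing down it reaches from about 0.3 to 0.875 m from the base axis. Payload 6.4 kg.
Tool frame: the origin (TCP) lies midway between the tips of the shut fingers; the grasp point (between the pads) lies 19 mm behind it; z points along the fingers, y is the line along which they close (so a half turn about z gives the same grasp; the last joint's range is limited). The gripper opens to 85 mm and grips with 20 to 120 N. Pads are 22 mm wide; open, the fingers measure 114 mm over their backs; the gripper's body (76 mm by 85 mm) begins 54 mm behind the grasp point. The pads swing forward as they close: fully open they stand 13 mm farther back than shut.
Start: joints at [1.103, 0.181, 1.607, -0, 1.354, -0.206], TCP at [0.149, 0.555, 0.231] pointing down, gripper open.
Joint ranges: [-2.99, 2.99], [-0.89, 2.07], [0.3, 2.58], [-1.14, 4.28], [0, 2.63], [-3.12, 3.12]. Speed limits (rad/s): [2.57, 2.57, 3.01, 3.14, 3.14, 3.14].

### API

Orientations are given as a unit quaternion [w, x, y, z].
In Python, from bench import ctrl gives the robot as it stands. The module is installed in compiled form; this text tells all that it offers.
- The arm moves only by the tool move_arm, never from a script. Its argument "plan" is one flat list of numbers, 6 for each row, row after row: the shift along the world's x, y, z in units of 50 mm (1.0 is 50 mm), then the turn, a rotation vector about the world's x, y, z in rad. A call has 1 to 10 rows; each row is the pose to reach, as a shift and turn from the pose commanded when the call began; what a row does not reach only later rows make up. A row lasts 1/8 s, in which the tool goes at most 62.5 mm and 10.7 degrees, less where a joint would pass 70% of its speed; a pose out of reach is approached as far as the arm can. A call with a gripper value outside its range is refused whole. "grip" is the finger opening in mm, from 0 to 85.4, set as the call begins (left out, the last holds). The fingers move at their own pace and stop on an object; the grip force is fixed at half the most. Time passes only in rows, so rows that repeat a pose let the fingers close. It gives the time, the measured TCP pose, the force, the opening and the grip force at its end, in the units of the state.
- ctrl.get_obs(): the state, without advancing time (a new reading comes with each control period).
- ctrl.camera(name): name is "side" or "top" or "wrist"; returns a dict with "pixels" (400x640x3 uint8, red, green, blue), "fx", "fy", "cx", "cy" (pixels), "origin" and "attitude" of the camera in the world. Camera axes: x right, y down, z forward; pixel columns grow to the right and rows downward; lengths in m; the calibration is good to about 2 mm. The wrist camera is an equidistant fisheye: a pixel r from the principal point sees the ray r / f radians off the axis. A picture is of the moment at which its call begins. There is no depth.
- ctrl.hand_in(): hands the job in; it is judged then, once.
The state is a dict: "time_s": time; "q": joint angles; "dq": joint speeds; "joint_efforts": joint torques, N m; "eef_pos": TCP position; "eef_rot": TCP orientation; "wrist_force": force on the tool from outside, world axes, zero at the start; "torque": the same for the moment, N m; "opening": opening from 0.0 (shut) to 1.0 (fully open); "grasp_force": force on a finger pad.
Only numpy, scipy, OpenCV 4.12 (cv2) and the standard library are available. Lean on these libraries where they do the work, as an engineer would, in place of code of your own. Each camera call takes 0.05 s, during which the arm holds its last target. There are 200 camera calls.

## Working session

There is one attempt and no reset: what is moved stays moved. The work goes in short steps, Python scripts to look and compute and a tool call to move; the robot and the scene stay as the last step left them, time stands still between calls to the robot, and variables do not carry over. Pictures are saved under pics/ and viewed, at most 10 in all, crops included, and the job is handed in when it is done.

Besides the shell and the picture viewer there is one more tool, called as name(argument=value, ...), one argument or row to a line, values as JSON. move_arm: Moves the arm, as the interface text tells. Its arguments: {"type":"object","properties":{"plan":{"type":"array"},"grip":{"type":"number"}},"required":["plan"]}

```bash
mkdir -p pics; cat > h.py <<'E'
import numpy as np, cv2
from scipy.spatial.transform import Rotation as R
from bench import ctrl
def att(a):
    a=np.array(a,float)
    return a if a.shape==(3,3) else R.from_quat(a,scalar_first=True).as_matrix()
def ray(c,u,v,fish=False):
    x=(u-c['cx'])/c['fx'];y=(v-c['cy'])/c['fy']
    if fish:
        t=np.hypot(x,y);d=np.array([x/t*np.sin(t),y/t*np.sin(t),np.cos(t)]) if t>1e-9 else np.array([0,0,1.])
    else: d=np.array([x,y,1.])
    return np.array(c['origin']),att(c['attitude'])@d
def onz(c,u,v,z,fish=False):
    o,d=ray(c,u,v,fish);return o+d*(z-o[2])/d[2]
def proj(c,p,fish=False):
    q=att(c['attitude']).T@(np.array(p)-np.array(c['origin']))
    if fish:
        r=np.hypot(q[0],q[1]);t=np.arctan2(r,q[2]);return c['cx']+c['fx']*t*q[0]/r,c['cy']+c['fy']*t*q[1]/r
    return c['cx']+c['fx']*q[0]/q[2],c['cy']+c['fy']*q[1]/q[2]
def save(c,n): cv2.imwrite('pics/'+n,c['pixels'][:,:,::-1])
E
python3 - <<'E'
from h import *
for n in('top','side','wrist'):
    c=ctrl.camera(n);save(c,n+'0.png');print(n,c['fx'],c['cx'],c['cy'],c['origin'],c['attitude'])
E
```

```text
top 441.6483032223216 315.81062729583044 201.82032782036072 [0.44397285 0.05700353 1.07403034] [ 0.04023539 -0.70355175  0.70705776 -0.05886734]
side 442.7596286920341 316.597863105812 189.20189907815677 [0.50361506 0.78678498 0.85979957] [ 0.02328928 -0.04774477  0.92429337 -0.37796799]
wrist 309.70691628693146 324.1351753055486 199.40573350735676 [0.08070364 0.57461945 0.3727339 ] [0.11207407 0.78506429 0.60317322 0.0854139 ]
```

View pics/top0.png

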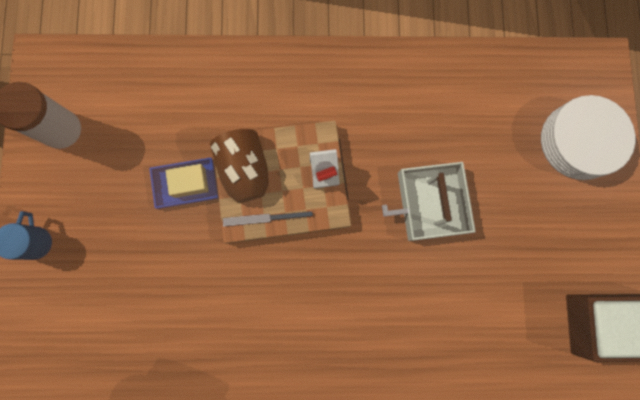

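View pics/side0.png

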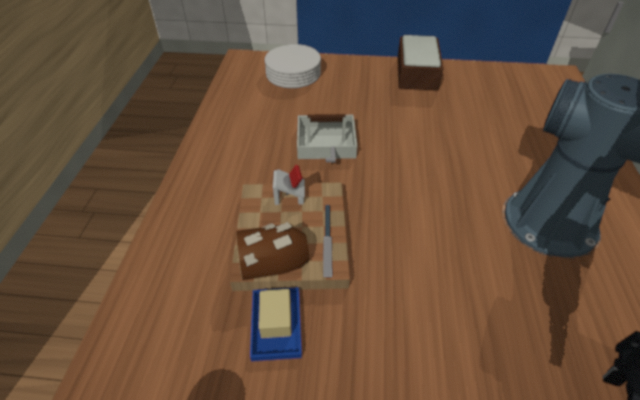

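Top view: +x is up and +y is left. The board's coupling edge runs from about (337,122) to (350,228), the red knob is at (326,173), and the tray spans roughly (400–475, 162–240) with its tongue pointing left at (383,210).

```bash
python3 - <<'E'
from h import *
c=ctrl.camera('top');s=ctrl.camera('side')
a=c['pixels'][110:260,290:490];a=cv2.resize(a,None,fx=4,fy=4,interpolation=cv2.INTER_CUBIC)
cv2.imwrite('pics/topcrop.png',a[:,:,::-1])
b=s['pixels'][100:240,220:370];b=cv2.resize(b,None,fx=4,fy=4,interpolation=cv2.INTER_CUBIC)
cv2.imwrite('pics/sidecrop.png',b[:,:,::-1])
for n,k in(('top',c),('side',s)):
    h=cv2.cvtColor(k['pixels'],cv2.COLOR_RGB2HSV).astype(int)
    m=((h[...,0]<6)|(h[...,0]>172))&(h[...,1]>170)&(h[...,2]>90)
    nn,l,st,ce=cv2.connectedComponentsWithStats(m.astype(np.uint8))
    for i in range(1,nn):
        if st[i,4]>20: print(n,st[i],ce[i],cv2.minAreaRect(np.argwhere(l==i)[:,::-1].astype(np.float32)))
E
```

```text
top [318 168  18  12 132] [326.17424242 173.43181818] ((326.1849365234375, 173.49314880371094), (7.607674598693848, 17.79025650024414), 69.44395446777344)
side [290 165  12  22 164] [295.29878049 175.08536585] ((295.4411926269531, 175.26470947265625), (20.130455017089844, 10.429031372070312), 75.96376037597656)
```

View pics/topcrop.png

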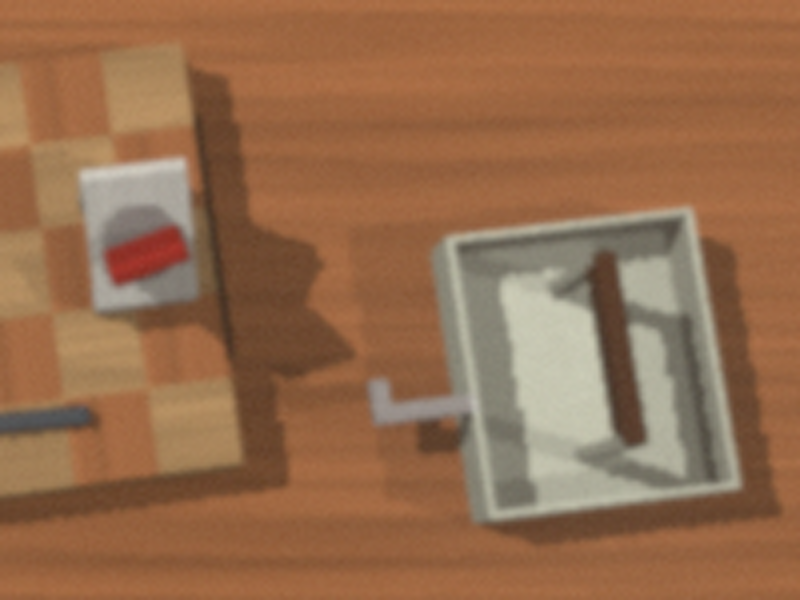

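View pics/sidecrop.png

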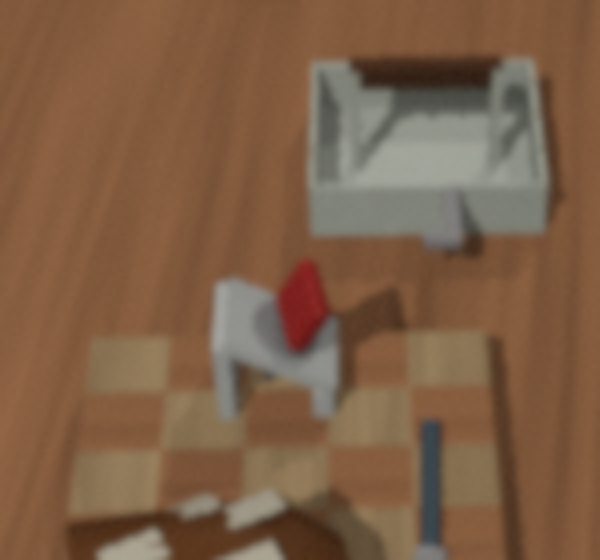

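The top crop shows the board's edge corners at full-image px (336,120.8) and (350.8,225.8). The tray rim corners are about (402,169), (462,162), (475,231.5) and (411.5,239). The wing lies nearly along the board's y, so the knob is partly locked and must be opened.

```bash
python3 - <<'E'
from h import *
c=ctrl.camera('top');s=ctrl.camera('side')
f=lambda u,v:(290+u/4,110+v/4)
P=lambda u,v,z:onz(c,*f(u,v),z)
A=P(184,43,.036);B=P(243,463,.036)
print('board edge',A,B,np.linalg.norm(A-B))
ex=(A-B)/np.linalg.norm(A-B);ey=np.array([-ex[1],ex[0],0]);yawb=np.arctan2(ex[1],ex[0])
mid=(A+B)/2;mid[2]=.025;print('dock',mid,yawb)
print('cam_grip pred',mid+ -.025*ex+.045*ey+[0,0,.086])
# red triangulate
o1,d1=ray(c,326.2,173.4);o2,d2=ray(s,295.3,175.1)
M=np.stack([d1,-d2],1);t=np.linalg.lstsq(M,o2-o1,rcond=None)[0];print('red',o1+d1*t[0],o2+d2*t[1])
T=[P(447,237,.045),P(690,209,.045),P(740,487,.045),P(487,515,.045)]
for a in T:print(a)
for i in range(4):
    d=T[(i+1)%4]-T[i];print(np.linalg.norm(d),np.arctan2(d[1],d[0]))
print('tray c',np.mean(T,0))
h=[P(603,252,.1),P(630,440,.1)];d=h[0]-h[1];print('handle',np.mean(h,0),np.linalg.norm(d),np.arctan2(d[1],d[0]))
E
```

```text
board edge [ 0.79018403 -0.02157426  0.036     ] [ 0.53318296 -0.05306615  0.036     ] 0.2589233297927683
dock [ 0.6616835  -0.03732021  0.025     ] 0.12192821168265634
cam_grip pred [0.63139591 0.00430505 0.111     ]
red [0.64474945 0.00728055 0.10591827] [0.64469707 0.00728163 0.10590735]
[ 0.66724091 -0.17676742  0.045     ]
[ 0.68425311 -0.32428465  0.045     ]
[ 0.51692255 -0.34499297  0.045     ]
[ 0.50127713 -0.19462247  0.045     ]
0.14849495040096136 -1.4559800925020288
0.1686070875394001 -3.0184617905659397
0.1511822284432023 1.6744691284248334
0.16692148245611288 0.1071718331181213
tray c [ 0.59242343 -0.26016688  0.045     ]
handle [ 0.59304799 -0.25792859  0.1       ] 0.10745611035571524 0.09502105177393048
```

```bash
python3 - <<'E'
from h import *
c=ctrl.camera('top');s=ctrl.camera('side')
o=ctrl.get_obs();Rc=att(o['eef_rot']);print(o['time_s'],o['eef_pos'],Rc.round(3),o['wrist_force'],o['opening'])
w=ctrl.camera('wrist');print('cam in tool',Rc.T@(np.array(w['origin'])-o['eef_pos']),(Rc.T@att(w['attitude'])).round(3))
yaw=.122
a=R.from_euler('z',yaw).as_matrix()@np.array([-.5,0,.8660254])
ex=R.from_euler('z',yaw).as_matrix()[:,0]; up=ex-a*(ex@a); up/=np.linalg.norm(up) # upslope
for p in ([.6314,.0043,.111],):
    p=np.array(p)
    print('grip proj',[proj(k,p-a*.0065) for k in(c,s)])
for cam in(0,1.3,1.57):
    wx=R.from_rotvec(-cam*a).apply(up)
    wy=np.cross(a,wx)
    for sg in(1,-1):
        y=sg*wy; z=-a; x=np.cross(y,z); Rt=np.stack([x,y,z],1)
        rv=R.from_matrix(Rt@Rc.T).as_rotvec(); print(cam,sg,rv.round(3),np.linalg.norm(rv).round(2),x.round(2))
E
```

```text
0.45 [0.14877247 0.55540432 0.23121889] [[-0.966  0.259 -0.   ]
 [ 0.259  0.966 -0.   ]
 [ 0.    -0.    -1.   ]] [-0.28969379  0.31718732 -0.04831592] 1.0045087037341478
cam in tool [ 0.07067508  0.00118615 -0.14223085] [[ 0.001 -0.96  -0.279]
 [ 1.     0.001  0.001]
 [-0.    -0.279  0.96 ]]
grip proj [(np.float64(327.3893613944799), np.float64(177.89366034345713)), (np.float64(299.4956115501532), np.float64(174.81501514972567))]
0 1 [-0.037 -0.526  0.375] 0.65 [-0.86 -0.11 -0.5 ]
0 -1 [ 0.728 -0.051 -2.673] 2.77 [0.86 0.11 0.5 ]
1.3 1 [ 0.297 -0.453 -0.895] 1.05 [-0.35  0.93 -0.13]
1.3 -1 [-0.541 -0.354  2.164] 2.26 [ 0.35 -0.93  0.13]
1.57 1 [ 0.364 -0.419 -1.158] 1.28 [-0.12  0.99 -0.  ]
1.57 -1 [-0.464 -0.403  1.904] 2.0 [ 0.12 -0.99  0.  ]
```

move_arm(
  plan=[0.76,-0.92,0.05,0.03,-0.045,-0.09,1.52,-1.84,0.1,0.06,-0.09,-0.18,2.28,-2.76,0.2,0.09,-0.136,-0.27,3.04,-3.68,0.3,0.12,-0.18,-0.36,3.8,-4.6,0.4,0.15,-0.226,-0.45,4.56,-5.52,0.4,0.18,-0.27,-0.54,5.32,-6.44,0.4,0.21,-0.317,-0.63,6.08,-7.36,0.4,0.24,-0.36,-0.72,6.84,-8.28,0.4,0.27,-0.41,-0.81,7.6,-9.2,0.4,0.297,-0.453,-0.895],
  grip=60,
)

```text
time_s: 1.75
eef_pos: [0.5298, 0.0935, 0.2519]
eef_rot: [0.197, 0.538, 0.802, 0.169]
wrist_force: [1.0, 1.1, 0.5]
opening: 0.703
grasp_force: 0.0
```

move_arm(
  plan=[0.75,-0.9,-0.2,0,0,0,1.5,-1.85,-0.6,0,0,0,1.5,-1.85,-1.0,0,0,0,1.5,-1.85,-1.0,0,0,0,1.5,-1.85,-1.0,0,0,0],
)

```text
time_s: 2.38
eef_pos: [0.6039, 0.0034, 0.2021]
eef_rot: [0.196, 0.536, 0.803, 0.169]
wrist_force: [-0.2, 0.5, -0.4]
opening: 0.708
grasp_force: 0.0
```

```bash
python3 - <<'E'
from h import *
o=ctrl.get_obs();print(o['time_s'],o['eef_pos'],att(o['eef_rot']).round(3),np.round(o['q'],2))
w=ctrl.camera('wrist');save(w,'w1.png')
h=cv2.cvtColor(w['pixels'],cv2.COLOR_RGB2HSV).astype(int)
m=((h[...,0]<6)|(h[...,0]>172))&(h[...,1]>170)&(h[...,2]>60)
nn,l,st,ce=cv2.connectedComponentsWithStats(m.astype(np.uint8))
for i in range(1,nn):
    if st[i,4]>40: print(st[i],ce[i],cv2.minAreaRect(np.argwhere(l==i)[:,::-1].astype(np.float32)))
for p in([.6314,.0043,.111],[.6414,.007,.111]): print(proj(w,p,True))
E
```

```text
2.375 [0.60388927 0.00338515 0.20211798] [[-0.347  0.795  0.497]
 [ 0.928  0.367  0.061]
 [-0.134  0.482 -0.866]] [-0.3  -0.03  1.99  0.32  0.73 -0.89]
[303 165  15  62 841] [310.42806183 195.68133175] ((310.0, 195.5), (61.0, 14.0), 90.0)
(np.float64(295.67038447656216), np.float64(199.81344848469763))
(np.float64(307.3086016453329), np.float64(199.19173966531045))
```

View pics/w1.png

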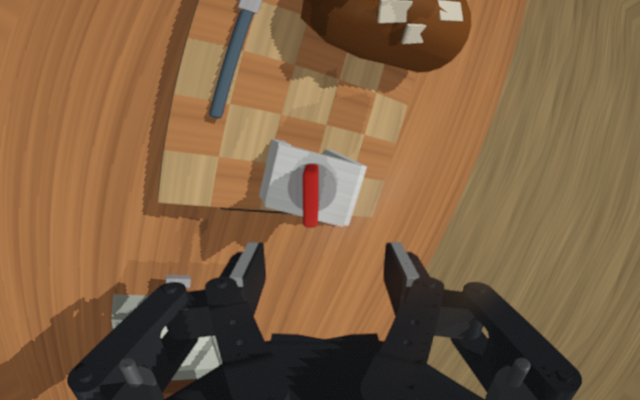

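Wrist view: the wing is vertical at u≈310, v 165–227, aligned with the tool's x, and the grey disc is centred at about (312.5,187). The lean looks right. The knob sits about 12 px left of the finger midline, so I'll correct for that.

```bash
python3 - <<'E'
from h import *
w=ctrl.camera('wrist');o=ctrl.get_obs();Rt=att(o['eef_rot']);a=-Rt[:,2]
D=onz(w,312.5,187,.0885,True);g=D+.026*a;print('grip from disc',g)
print('in tool',Rt.T@(g-o['eef_pos']))
# top face centre: 13mm above grip
print('proj of grip, top ends',proj(w,g,True),[proj(w,g+.013*a+s*.023*Rt[:,0],True) for s in(-1,1)],[proj(w,g-.026*a+s*.022*Rt[:,1],True) for s in(-1,1)])
tcp=g-.019*a;print('tcp target',tcp,'delta/50mm',(tcp-o['eef_pos'])/.05, 'pre(60mm out)',(tcp+.06*a-o['eef_pos'])/.05)
c=ctrl.camera('top');s=ctrl.camera('side');print([proj(k,g-.0065*a) for k in(c,s)])
# board corners from wrist
for u,v in((159,203),(372,217)): print('corner',onz(w,u,v,.036,True))
E
```

```text
grip from disc [0.64412097 0.01137893 0.11099356]
in tool [ 0.00576197 -0.0097935   0.09979088]
proj of grip, top ends (np.float64(311.3200291923603), np.float64(194.71092338683516)) [(np.float64(311.01815107455377), np.float64(227.09106074311157)), (np.float64(310.31908237092364), np.float64(169.7305850917366))] [(np.float64(287.9321643021232), np.float64(187.03992707408054)), (np.float64(337.21631582332924), np.float64(187.0123853323292))]
tcp target [0.65357979 0.01253483 0.09455596] delta/50mm [ 0.9870656   0.1793841  -2.16556625] pre(60mm out) [ 0.3896667   0.10638005 -1.12740203]
[(np.float64(324.17026968534714), np.float64(172.3095197433986)), (np.float64(293.9835052734905), np.float64(176.43998493267412))]
corner [ 0.53741937 -0.05011568  0.036     ]
corner [ 0.79447439 -0.01640748  0.036     ]
```

move_arm(
  plan=[0.2,0.06,-0.56,0,0,0,0.39,0.11,-1.13,0,0,0,0.39,0.11,-1.13,0,0,0,0.39,0.11,-1.13,0,0,0],
  grip=40,
)

```text
time_s: 3.08
eef_pos: [0.6237, 0.0086, 0.1461]
eef_rot: [0.197, 0.536, 0.803, 0.169]
wrist_force: [0.2, 0.0, -0.0]
opening: 0.466
grasp_force: 0.0
```

```bash
python3 - <<'E'
from h import *
w=ctrl.camera('wrist');o=ctrl.get_obs();Rt=att(o['eef_rot']);a=-Rt[:,2]
h=cv2.cvtColor(w['pixels'],cv2.COLOR_RGB2HSV).astype(int)
m=((h[...,0]<6)|(h[...,0]>172))&(h[...,1]>170)&(h[...,2]>60)
nn,l,st,ce=cv2.connectedComponentsWithStats(m.astype(np.uint8))
for i in range(1,nn):
    if st[i,4]>40: print(st[i],ce[i],cv2.minAreaRect(np.argwhere(l==i)[:,::-1].astype(np.float32)))
g=np.array([.6441,.0114,.111])
print('proj',proj(w,g,True),[proj(w,g+k*a+s*.023*Rt[:,0]+.006*t*Rt[:,1],True) for s in(-1,1) for k in(.013,) for t in (-1,1)])
tcp=g-.019*a;print(o['eef_pos'],(tcp-o['eef_pos'])/.05,Rt.T@(g-o['eef_pos']),np.round(o['q'],2))
E
```

```text
[312 187  19  50 747] [320.9330656  209.23159304] ((321.0, 211.5), (49.0, 18.0), 90.0)
[313 240  17  29 372] [321.61021505 256.72580645] ((321.0, 254.0), (28.0, 16.0), 90.0)
proj (np.float64(323.3135515392514), np.float64(227.65958055142693)) [(np.float64(313.6106951064462), np.float64(269.4785251302946)), (np.float64(332.9123153712577), np.float64(269.5040808560184)), (np.float64(312.69885969053945), np.float64(198.32405751189816)), (np.float64(333.7603420742948), np.float64(198.34055695949925))]
[0.62399206 0.00836653 0.14656693] [ 0.59138123  0.08363046 -1.04007495] [ 6.36245342e-04 -8.80684155e-05  4.09649207e-02] [-0.28  0.1   1.98  0.35  0.6  -0.92]
```

move_arm(
  plan=[0.19,0.03,-0.35,0,0,0,0.38,0.05,-0.7,0,0,0,0.57,0.08,-1.04,0,0,0,0.57,0.08,-1.04,0,0,0],
)

```text
time_s: 3.62
eef_pos: [0.6519, 0.0125, 0.093]
eef_rot: [0.196, 0.537, 0.803, 0.169]
wrist_force: [0.0, 0.4, -0.2]
opening: 0.467
grasp_force: 0.0
```

move_arm(
  plan=[0,0,0,0,0,0,0,0,0,0,0,0,0,0,0,0,0,0,0,0,0,0,0,0],
  grip=6,
)

```text
time_s: 4.12
eef_pos: [0.6515, 0.0119, 0.094]
eef_rot: [0.196, 0.537, 0.803, 0.169]
wrist_force: [-7.8, -3.0, 6.7]
opening: 0.129
grasp_force: 58.3
```

move_arm(
  plan=[0,0,0,-0.062,-0.008,0.108,0,0,0,-0.124,-0.015,0.217,0,0,0,-0.186,-0.023,0.325,0,0,0,-0.249,-0.03,0.433,0,0,0,-0.311,-0.038,0.541,0,0,0,-0.373,-0.046,0.65,0,0,0,-0.435,-0.053,0.758,0,0,0,-0.497,-0.061,0.866,0,0,0,-0.559,-0.069,0.974,0,0,0,-0.559,-0.069,0.974],
)

```text
time_s: 5.38
eef_pos: [0.6504, 0.0103, 0.0932]
eef_rot: [0.256, 0.025, 0.966, 0.037]
wrist_force: [-15.6, -12.3, 7.6]
opening: 0.14
grasp_force: 59.4
```

```bash
python3 - <<'E'
from h import *
o=ctrl.get_obs();print(att(o['eef_rot']).round(3),o['torque'],np.round(o['q'],2))
E
```

```text
[[-0.868  0.03   0.496]
 [ 0.067  0.996  0.058]
 [-0.492  0.084 -0.866]] [-1.48720358  1.76685738 -0.58200191] [-0.26  0.25  1.94  0.4   0.49 -2.08]
```

move_arm(
  plan=[-0.05,-0.04,0.02,-0.042,-0.005,0.074,-0.05,-0.04,0.02,-0.085,-0.01,0.147,-0.05,-0.04,0.02,-0.085,-0.01,0.147],
)

```text
time_s: 5.75
eef_pos: [0.65, 0.0096, 0.0935]
eef_rot: [0.259, -0.056, 0.964, 0.015]
wrist_force: [18.7, -0.8, -21.6]
opening: 0.128
grasp_force: 63.2
```

```bash
python3 - <<'E'
from h import *
o=ctrl.get_obs();print(att(o['eef_rot']).round(3),o['torque'],np.round(o['q'],2))
E
```

```text
[[-0.859 -0.116  0.498]
 [-0.1    0.993  0.058]
 [-0.501 -0.    -0.865]] [-0.30988766 -0.76286128 -0.0169812 ] [-0.26  0.25  1.94  0.4   0.49 -2.26]
```

move_arm(
  plan=[0,0,0,0,0,0,0,0,0,0,0,0,0,0,0,0,0,0,-0.5,-0.06,0.87,0,0,0,-1.0,-0.12,1.73,0,0,0,-1.5,-0.6,2.4,0,0,0,-1.5,-0.6,2.4,0,0,0],
  grip=40,
)

```text
time_s: 6.62
eef_pos: [0.5753, -0.0212, 0.218]
eef_rot: [0.262, -0.056, 0.963, 0.014]
wrist_force: [0.6, -0.4, -0.2]
opening: 0.472
grasp_force: 0.0
```

```bash
python3 - <<'E'
from h import *
w=ctrl.camera('wrist');o=ctrl.get_obs();Rt=att(o['eef_rot']);a=-Rt[:,2];save(w,'w2.png')
h=cv2.cvtColor(w['pixels'],cv2.COLOR_RGB2HSV).astype(int)
m=((h[...,0]<6)|(h[...,0]>172))&(h[...,1]>170)&(h[...,2]>60)
nn,l,st,ce=cv2.connectedComponentsWithStats(m.astype(np.uint8))
for i in range(1,nn):
    if st[i,4]>40: print(st[i],ce[i],cv2.minAreaRect(np.argwhere(l==i)[:,::-1].astype(np.float32)))
print(o['time_s'],o['eef_pos'],Rt.round(3))
E
```

```text
[343 170  13  37 416] [348.45192308 187.13942308] ((349.0, 188.0), (36.0, 12.0), 90.0)
6.675 [ 0.57481969 -0.02043376  0.21581637] [[-0.858 -0.115  0.5  ]
 [-0.1    0.993  0.058]
 [-0.503 -0.    -0.864]]
```

View pics/w2.png

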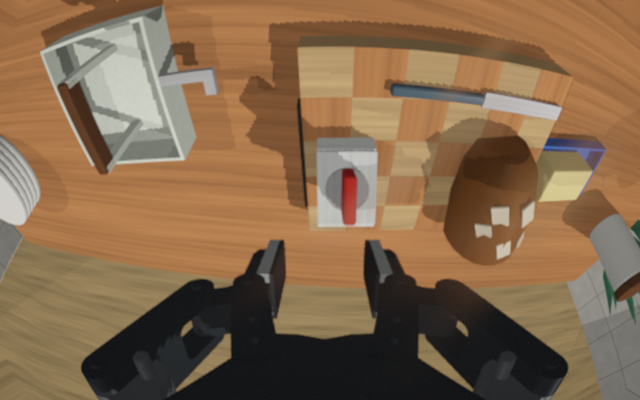

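The wing is now parallel to the housing (up and down the slope), so the knob is open. The black seal runs from about (299,97) to (306,208), and its middle gives the dock.

```bash
python3 - <<'E'
from h import *
w=ctrl.camera('wrist');c=ctrl.camera('top')
g=w['pixels'].astype(int).sum(2)
m=(g<110).astype(np.uint8);m[:, :270]=0;m[:,330:]=0;m[230:]=0
ys,xs=np.nonzero(m);print(len(ys),ys.min(),ys.max(),xs[ys<ys.min()+3].mean(),xs[ys>ys.max()-3].mean())
S0=onz(w,xs[ys<ys.min()+3].mean(),ys.min(),.030,True);S1=onz(w,xs[ys>ys.max()-3].mean(),ys.max(),.030,True)
print('seal',S0,S1,np.linalg.norm(S0-S1),(S0+S1)/2,np.arctan2(*(S1-S0)[1::-1]))
for u,v,z in((300,46,.036),(308,229,.036)): print('corner',onz(w,u,v,z,True))
t=c['pixels'].astype(int).sum(2);m=(t<110).astype(np.uint8);m[:,:330]=0;m[:,360:]=0;m[:115]=0;m[235:]=0
ys,xs=np.nonzero(m);print(len(ys))
if len(ys):
    print(ys.min(),ys.max())
    T0=onz(c,xs[ys==ys.min()].mean(),ys.min(),.03);T1=onz(c,xs[ys==ys.max()].mean(),ys.max(),.03);print('top seal',T0,T1,(T0+T1)/2,np.linalg.norm(T0-T1))
# housing top outline in wrist & top
b=w['pixels'][80:240,270:400];b=cv2.resize(b,None,fx=4.5,fy=3.7,interpolation=cv2.INTER_CUBIC)
t=c['pixels'][115:235,310:360]
cv2.imwrite('pics/seal.png',b[:,:,::-1])
E
```

```text
128 103 206 297.0 305.0
seal [ 0.59396268 -0.04401438  0.03      ] [ 0.743777  -0.0247089  0.03     ] 0.15105308055672093 [ 0.66886984 -0.03436164  0.03      ] 0.12815649644042784
corner [ 0.53189334 -0.04540357  0.036     ]
corner [ 0.78436314 -0.01741672  0.036     ]
0
```

View pics/seal.png

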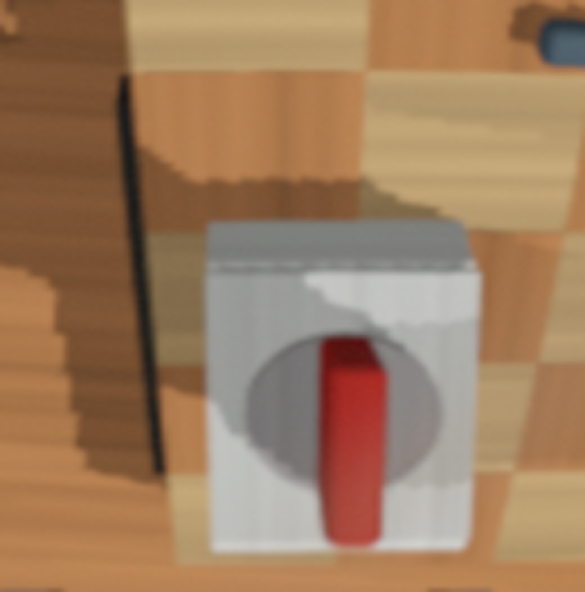

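```bash
python3 - <<'E'
from h import *
o=ctrl.get_obs();Rt=att(o['eef_rot'])
y=np.array([-np.sin(.108),np.cos(.108),0]);z=np.array([0,0,-1.]);T=np.stack([np.cross(y,z),y,z],1)
print(R.from_matrix(T@Rt.T).as_rotvec(),(np.array([.593,-.258,.17])-o['eef_pos'])/.05)
E
```

```text
[-0.06062312  0.51970092 -0.00782774] [ 0.37906575 -4.77357783 -0.86103948]
```

move_arm(
  plan=[0.06,-0.8,0,-0.01,0.087,-0.001,0.12,-1.6,0,-0.02,0.173,-0.002,0.18,-2.4,0,-0.03,0.26,-0.003,0.25,-3.2,0,-0.04,0.347,-0.005,0.32,-4.0,0,-0.05,0.433,-0.006,0.38,-4.77,0,-0.061,0.52,-0.008,0.38,-4.77,-0.43,-0.061,0.52,-0.008,0.38,-4.77,-0.86,-0.061,0.52,-0.008,0.38,-4.77,-0.86,-0.061,0.52,-0.008],
  grip=60,
)

```text
time_s: 7.9
eef_pos: [0.5918, -0.2562, 0.166]
eef_rot: [-0.003, -0.055, 0.999, 0.002]
wrist_force: [0.3, 0.3, -0.5]
opening: 0.703
grasp_force: 0.0
```

```bash
python3 - <<'E'
from h import *
w=ctrl.camera('wrist');o=ctrl.get_obs();Rt=att(o['eef_rot']);save(w,'w3.png')
print(o['time_s'],o['eef_pos'],Rt.round(3),np.round(o['q'],2))
print(proj(w,[.593,-.258,.1],True))
E
```

```text
7.95 [ 0.5926909  -0.25682338  0.16808762] [[-0.994 -0.109 -0.003]
 [-0.109  0.994  0.002]
 [ 0.003  0.002 -1.   ]] [-0.59  0.4   1.47 -0.    1.28 -2.27]
(np.float64(319.4015180820704), np.float64(214.26916540381487))
```

View pics/w3.png

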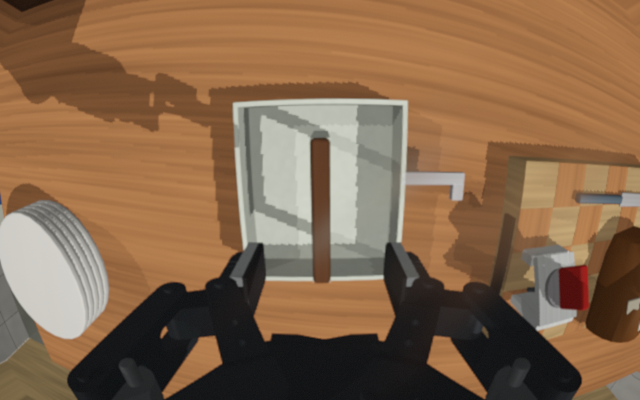

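The bar is vertical at u≈320, centred on the gripper. Descending to grip it.

move_arm(
  plan=[0,0,-0.7,0,0,0,0,0,-1.4,0,0,0,0,0,-1.94,0,0,0,0,0,-1.94,0,0,0,0,0,-1.94,0,0,0],
)

```text
time_s: 8.57
eef_pos: [0.5945, -0.2585, 0.0755]
eef_rot: [0.001, -0.054, 0.999, -0.001]
wrist_force: [-0.3, -0.5, 0.8]
opening: 0.707
grasp_force: 0.0
```

move_arm(
  plan=[0,0,0,0,0,0,0,0,0,0,0,0,0,0,0,0,0,0,0,0,0,0,0,0,0,0,0,0,0,0],
  grip=8,
)

```text
time_s: 9.2
eef_pos: [0.594, -0.2585, 0.0749]
eef_rot: [0.001, -0.054, 0.999, -0.001]
wrist_force: [-1.1, -0.2, 5.4]
opening: 0.149
grasp_force: 59.8
```

```bash
python3 - <<'E'
from h import *
o=ctrl.get_obs();Rt=att(o['eef_rot']);p=np.array(o['eef_pos']);print(p,Rt.round(3))
yaw=.128;ex=np.array([np.cos(yaw),np.sin(yaw),0]);ey=np.array([-ex[1],ex[0],0])
dock=np.array([.6704,-.033,0])
d=(p-dock);print('handle in dock frame',d@ex,d@ey)
for gap in(.09,.07): print(gap,(dock-ey*(.075+gap)-p)/.05)
w=ctrl.camera('wrist');save(w,'w4.png')
E
```

```text
[ 0.5939511  -0.2584709   0.07493826] [[-0.994 -0.108  0.002]
 [-0.108  0.994 -0.002]
 [-0.002 -0.002 -1.   ]]
handle in dock frame -0.1046050162177477 -0.21386759825209023
0.09 [ 1.9502255   1.23641462 -1.49876516]
0.07 [ 1.8991652   1.63314229 -1.49876516]
```

View pics/w4.png

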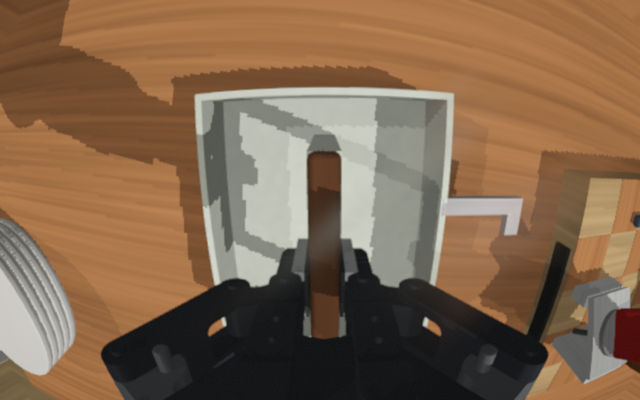

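The handle is gripped. The tongue's end corner is near (521,197), the lip tip near (510,236), and the robot-side end of the seal is at (565,243).

```bash
python3 - <<'E'
from h import *
w=ctrl.camera('wrist');o=ctrl.get_obs();p=np.array(o['eef_pos'])
yt=.108;tx=np.array([np.cos(yt),np.sin(yt),0]);ty=np.array([-tx[1],tx[0],0])
def loc(q,o_,yaw):
    ex=np.array([np.cos(yaw),np.sin(yaw),0]);ey=np.array([-ex[1],ex[0],0]);return np.round([(q-o_)@ex*1e3,(q-o_)@ey*1e3],1)
for n,u,v,z in(('tongue end -x (-22,134)',521,197,.045),('lip tip (5,134)',517,236,.045),('lip tip inner (5,~123)',505,234,.045),('tongue robot edge near wall(-22)',455,198,.045),('inner edge near wall (-11)',455,214,.045),('rim corner(-85,75)',453,94,.045),('rim corner (-85,-75)',196,96,.045),('bar end',325,151,.1)):
    print(n,loc(onz(w,u,v,z,True),p,yt))
S=onz(w,563,243,.030,True);print('seal end world',S,'rel handle in yaw .128',loc(S,p,.128),'in dock',loc(S,np.array([.6704,-.033,0]),.128))
b=w['pixels'][180:300,430:600];cv2.imwrite('pics/t.png',cv2.resize(b,None,fx=4.7,fy=4.7,interpolation=cv2.INTER_CUBIC)[:,:,::-1])
E
```

```text
tongue end -x (-22,134) [-22.  132.9]
lip tip (5,134) [  6.3 135.9]
lip tip inner (5,~123) [  4.3 124.7]
tongue robot edge near wall(-22) [-21.2  81.5]
inner edge near wall (-11) [-10.8  82.9]
rim corner(-85,75) [-83.7  75.4]
rim corner (-85,-75) [-82.3 -73.1]
bar end [-55.4   1.4]
seal end world [ 0.59422088 -0.05456309  0.03      ] rel handle in yaw .128 [ 26.3 202.2] in dock [-78.3 -11.7]
```

View pics/t.png

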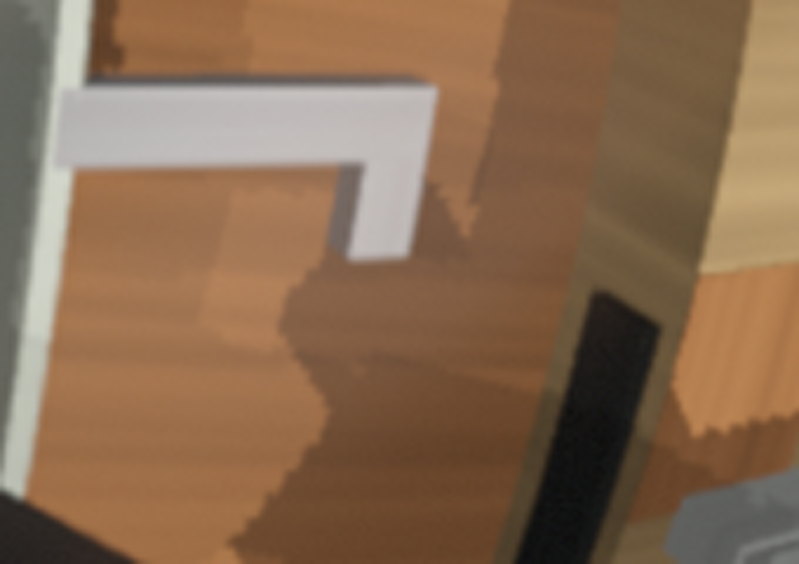

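```bash
python3 - <<'E'
from h import *
w=ctrl.camera('wrist');o=ctrl.get_obs();p=np.array(o['eef_pos'])
yw=.128;ex=np.array([np.cos(yw),np.sin(yw),0]);ey=np.array([-ex[1],ex[0],0])
for u,v,z in((660,323,.030),(597,292,.012)):
    S=onz(w,430+u/4.7,180+v/4.7,z,True);d=S+.075*ex+.005*ey;print('dock',d,(d-p)@ex,(d-p)@ey)
for u,v in((750,0),(700,270),(672,385)):
    S=onz(w,430+u/4.7,180+v/4.7,.036,True);print('edge',S)
for gap in(.08,): 
    d=np.array([.6695,-.033,p[2]]);print((d-ey*(.075+gap)-p)/.05)
E
```

```text
dock [ 0.67287702 -0.02709929  0.03      ] 0.10781060799959626 0.21942869708911153
dock [ 0.67425714 -0.02876876  0.012     ] 0.10896632249694131 0.21759670401922016
edge [ 0.53703273 -0.04961743  0.036     ]
edge [ 0.58613089 -0.0422142   0.036     ]
edge [ 0.60898963 -0.03840691  0.036     ]
[1.90654469 1.43526018 0.        ]
```

move_arm(
  plan=[0,0,0.04,0,0,0,0.4,0.3,0.04,0,0,0.01,0.8,0.6,0.04,0,0,0.02,1.2,0.9,0.04,0,0,0.02,1.6,1.2,0.04,0,0,0.02,1.94,1.48,0.04,0,0,0.02,1.94,1.48,0.04,0,0,0.02,1.94,1.48,0.04,0,0,0.02],
)

```text
time_s: 10.35
eef_pos: [0.6898, -0.1837, 0.0751]
eef_rot: [-0.0, -0.064, 0.998, -0.0]
wrist_force: [0.7, 0.8, -1.4]
opening: 0.151
grasp_force: 58.7
```

```bash
python3 - <<'E'
from h import *
w=ctrl.camera('wrist');o=ctrl.get_obs();p=np.array(o['eef_pos']);print(p,att(o['eef_rot']).round(3),o['wrist_force'])
b=w['pixels'][150:330,400:600];cv2.imwrite('pics/t2.png',cv2.resize(b,None,fx=3.3,fy=3.3,interpolation=cv2.INTER_CUBIC)[:,:,::-1])
E
```

```text
[ 0.68958649 -0.18416169  0.07518436] [[-0.992 -0.128 -0.001]
 [-0.128  0.992 -0.   ]
 [ 0.001 -0.    -1.   ]] [ 0.15567651 -1.0207457  -3.60650576]
```

View pics/t2.png

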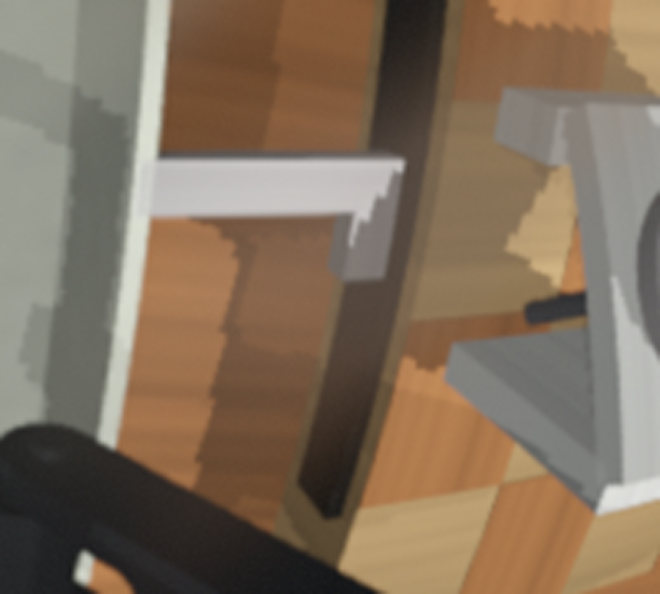

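This view shows both housing legs and the tongue. The near leg's inner foot is at crop (497,138), the far leg's inner foot at (452,345), the far end of the seal at (335,515), the tongue's end corner at (405,160) and the lip tip at (385,278).

```bash
python3 - <<'E'
from h import *
w=ctrl.camera('wrist');o=ctrl.get_obs();p=np.array(o['eef_pos'])
yw=.128;ex=np.array([np.cos(yw),np.sin(yw),0]);ey=np.array([-ex[1],ex[0],0])
for n,u,v,z in(('near leg in (dock -26,15)',497,138,.036),('near leg out',505,88,.036),('far leg in (9,15)',452,345,.036),('far leg out',449,380,.036),('seal far end (75,-5)',335,516,.030),('seal far bottom(75,-5)',300,482,.012),('tongue end (-22,134 tray)',405,160,.047),('lip tip (5,134)',386,278,.047),('edge1',447,0,.036),('edge2',342,560,.036)):
    S=onz(w,400+u/3.3,150+v/3.3,z,True);print(n,np.round([(S-p)@ex*1e3,(S-p)@ey*1e3],1),S.round(4))
E
```

```text
near leg in (dock -26,15) [-23.4 169.6] [ 0.6446 -0.0193  0.036 ]
near leg out [-34.9 169.7] [ 0.6331 -0.0207  0.036 ]
far leg in (9,15) [ 27.7 169.2] [ 0.6954 -0.0131  0.036 ]
far leg out [ 37.4 171.4] [ 0.7046 -0.0096  0.036 ]
seal far end (75,-5) [ 78.4 151.5] [ 0.7479 -0.0242  0.03  ]
seal far bottom(75,-5) [ 79.  149.9] [ 0.7487 -0.0257  0.012 ]
tongue end (-22,134 tray) [-21.3 133.8] [ 0.6512 -0.0545  0.047 ]
lip tip (5,134) [  4.4 134.6] [ 0.6766 -0.0504  0.047 ]
edge1 [-53.3 148.4] [ 0.6176 -0.0441  0.036 ]
edge2 [ 88.8 153.8] [ 0.7578 -0.0205  0.036 ]
```

move_arm(
  plan=[0.04,0.01,0,0,0,0,0,0.3,0,0,0,0,-0.03,0.6,0,0,0,0,-0.06,0.8,0,0,0,0,-0.06,0.8,0,0,0,0],
)

```text
time_s: 11.08
eef_pos: [0.6872, -0.1425, 0.0758]
eef_rot: [0.0, -0.065, 0.998, -0.0]
wrist_force: [0.0, 0.1, -3.1]
opening: 0.154
grasp_force: 58.7
```

move_arm(
  plan=[-0.02,0.15,0,0,0,0,-0.04,0.3,0,0,0,0,-0.06,0.45,0,0,0,0,-0.07,0.55,0,0,0,0,-0.07,0.55,0,0,0,0],
)

```text
time_s: 11.7
eef_pos: [0.6838, -0.1161, 0.0758]
eef_rot: [0.0, -0.065, 0.998, -0.0]
wrist_force: [1.4, 0.4, -2.7]
opening: 0.153
grasp_force: 58.6
```

move_arm(
  plan=[-0.005,0.04,0,0,0,0,-0.01,0.08,0,0,0,0,-0.01,0.08,0,0,0,0],
)

```text
time_s: 12.08
eef_pos: [0.6833, -0.1125, 0.0758]
eef_rot: [0.0, -0.064, 0.998, -0.0]
wrist_force: [0.1, 0.4, -2.2]
opening: 0.154
grasp_force: 58.7
```

move_arm(
  plan=[-0.005,0.03,0,0,0,0,-0.01,0.05,0,0,0,0,-0.01,0.05,0,0,0,0],
)

```text
time_s: 12.45
eef_pos: [0.6829, -0.1106, 0.0759]
eef_rot: [0.0, -0.064, 0.998, -0.001]
wrist_force: [-1.0, -2.9, -2.8]
opening: 0.156
grasp_force: 58.7
```

move_arm(
  plan=[-0.002,0.03,0,0,0,0,-0.002,0.03,-0.04,0,0,0,-0.002,0.03,-0.04,0,0,0,-0.002,0.03,-0.04,0,0,0],
)

```text
time_s: 12.95
eef_pos: [0.6831, -0.1092, 0.075]
eef_rot: [0.001, -0.064, 0.998, -0.001]
wrist_force: [-2.5, -4.4, 2.8]
opening: 0.15
grasp_force: 59.6
```

```bash
python3 - <<'E'
from h import *
w=ctrl.camera('wrist');o=ctrl.get_obs();p=np.array(o['eef_pos']);print(p,att(o['eef_rot']).round(3),o['wrist_force'],o['torque'])
b=w['pixels'][150:330,400:600];cv2.imwrite('pics/t3.png',cv2.resize(b,None,fx=3.3,fy=3.3,interpolation=cv2.INTER_CUBIC)[:,:,::-1])
E
```

```text
[ 0.683094   -0.10924326  0.07497735] [[-0.992 -0.128  0.001]
 [-0.128  0.992 -0.002]
 [-0.001 -0.002 -1.   ]] [-2.17139297 -4.6376777   3.18492406] [-0.59163562  0.38431214 -0.07190412]
```

View pics/t3.png

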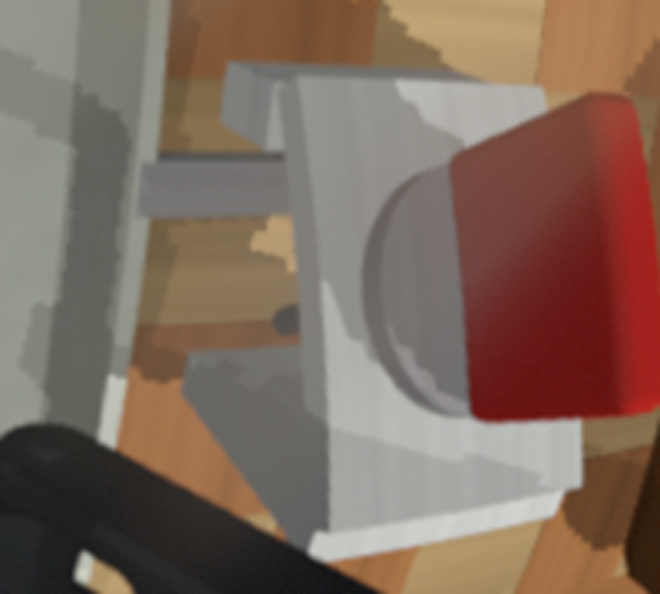

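That's more pictures than I was allowed, so I won't view any more. The crop shows the tongue under the housing with the tray against the seal. Releasing and rising.

move_arm(
  plan=[0,0,0,0,0,0,0,0,0,0,0,0,0,0,0,0,0,0,0,0,0.6,0,0,0,0,0,1.4,0,0,0,0,0,2.4,0,0,0,0,0,2.8,0,0,0,0,0,2.8,0,0,0],
  grip=45,
)

```text
time_s: 14.0
eef_pos: [0.6836, -0.1087, 0.2153]
eef_rot: [0.002, -0.064, 0.998, -0.001]
wrist_force: [-0.8, -0.2, 0.3]
opening: 0.531
grasp_force: 0.0
```

```bash
python3 - <<'E'
from h import *
w=ctrl.camera('wrist');o=ctrl.get_obs();p=np.array(o['eef_pos']);Rt=att(o['eef_rot'])
# rough check of tray: white rim / handle
h=cv2.cvtColor(w['pixels'],cv2.COLOR_RGB2HSV).astype(int)
m=((h[...,0]<12)&(h[...,1]>120)&(h[...,2]<110)&(h[...,2]>30)).astype(np.uint8);m[:, :280]=0;m[:,370:]=0
nn,l,st,ce=cv2.connectedComponentsWithStats(m);i=1+st[1:,4].argmax();print(st[i],ce[i],cv2.minAreaRect(np.argwhere(l==i)[:,::-1].astype(np.float32)),onz(w,*ce[i],.1,True))
y=np.array([-.116,.993,0]);z=np.array([.498,.058,-.865]);z/=np.linalg.norm(z);y-=z*(y@z);y/=np.linalg.norm(y);T=np.stack([np.cross(y,z),y,z],1)
print(p,R.from_matrix(T@Rt.T).as_rotvec(),(np.array([.605,.004,.1715])-p)/.05)
E
```

```text
[319 135   9  31 145] [322.75862069 148.97931034] ((323.0, 150.0), (30.0, 8.0), 90.0) [ 0.64519785 -0.11383106  0.1       ]
[ 0.68245202 -0.10835576  0.21301305] [ 0.06435244 -0.52139416 -0.01199192] [-1.5490405   2.24711516 -0.83026103]
```

move_arm(
  plan=[-0.4,0.3,0,0.013,-0.104,-0.002,-0.8,0.8,0,0.026,-0.208,-0.005,-1.2,1.3,0,0.039,-0.313,-0.007,-1.55,1.8,-0.2,0.052,-0.417,-0.01,-1.55,2.25,-0.5,0.064,-0.521,-0.012,-1.55,2.25,-0.83,0.064,-0.521,-0.012,-1.55,2.25,-0.83,0.064,-0.521,-0.012,-1.55,2.25,-0.83,0.064,-0.521,-0.012],
  grip=40,
)

```text
time_s: 15.05
eef_pos: [0.6064, 0.003, 0.1726]
eef_rot: [0.259, -0.056, 0.964, 0.014]
wrist_force: [0.6, 0.3, -1.1]
opening: 0.47
grasp_force: 0.0
```

```bash
python3 - <<'E'
from h import *
w=ctrl.camera('wrist');o=ctrl.get_obs();p=np.array(o['eef_pos']);Rt=att(o['eef_rot']);a=-Rt[:,2]
h=cv2.cvtColor(w['pixels'],cv2.COLOR_RGB2HSV).astype(int)
m=((h[...,0]<6)|(h[...,0]>172))&(h[...,1]>170)&(h[...,2]>60)
nn,l,st,ce=cv2.connectedComponentsWithStats(m.astype(np.uint8))
for i in range(1,nn):
    if st[i,4]>40: print(st[i],ce[i],cv2.minAreaRect(np.argwhere(l==i)[:,::-1].astype(np.float32)))
T=np.array([.650,.0096,.0935]);g=T+.019*a
print([proj(w,g+.013*a+s*.023*Rt[:,0]+.006*t*Rt[:,1],True) for s in(-1,1) for t in (-1,1)])
print(p,Rt.round(3),(T-p)/.05,Rt.T@(T-p))
E
```

```text
[319 176  16  54 689] [325.82148041 200.03483309] ((326.5, 202.5), (53.0, 15.0), 90.0)
[(np.float64(316.263095969087), np.float64(244.96915258939993)), (np.float64(333.17044545307715), np.float64(244.96304472379603)), (np.float64(315.7494081572504), np.float64(181.57106952161615)), (np.float64(333.8225914029841), np.float64(181.57451870027668))]
[0.60654331 0.00296496 0.17308224] [[-0.859 -0.115  0.499]
 [-0.1    0.993  0.057]
 [-0.502 -0.001 -0.865]] [ 0.86913375  0.13270072 -1.59164473] [0.00195512 0.00169498 0.09087983]
```

move_arm(
  plan=[0.22,0.04,-0.4,0,0,0,0.44,0.08,-0.8,0,0,0,0.66,0.12,-1.2,0,0,0,0.87,0.15,-1.59,0,0,0,0.87,0.15,-1.59,0,0,0],
)

```text
time_s: 15.72
eef_pos: [0.649, 0.0112, 0.0917]
eef_rot: [0.258, -0.056, 0.964, 0.015]
wrist_force: [-1.1, -0.2, -1.4]
opening: 0.464
grasp_force: 0.0
```

move_arm(
  plan=[0,0,0,0,0,0,0,0,0,0,0,0,0,0,0,0,0,0,0,0,0,0,0,0],
  grip=6,
)

```text
time_s: 16.23
eef_pos: [0.6495, 0.0098, 0.0943]
eef_rot: [0.26, -0.056, 0.964, 0.014]
wrist_force: [0.3, -6.9, -1.2]
opening: 0.131
grasp_force: 58.4
```

move_arm(
  plan=[0,-0.02,0,0.06,0.007,-0.104,0,-0.02,0,0.12,0.014,-0.208,0,-0.02,0,0.18,0.021,-0.311,0,-0.02,0,0.24,0.027,-0.415,0,-0.02,0,0.299,0.034,-0.519,0,-0.02,0,0.359,0.041,-0.623,0,-0.02,0,0.419,0.048,-0.727,0,-0.02,0,0.479,0.055,-0.83,0,-0.02,0,0.479,0.055,-0.83],
)

```text
time_s: 17.35
eef_pos: [0.65, 0.0114, 0.0948]
eef_rot: [0.224, 0.396, 0.88, 0.134]
wrist_force: [8.2, 7.3, -3.1]
opening: 0.129
grasp_force: 58.3
```

```bash
python3 - <<'E'
from h import *
o=ctrl.get_obs();Rt=att(o['eef_rot']);print(Rt.round(3),o['torque'],np.round(o['q'],2),Rt.T@o['wrist_force'],Rt.T@o['torque'])
E
```

```text
[[-0.586  0.636  0.501]
 [ 0.757  0.651  0.059]
 [-0.289  0.414 -0.863]] [ 1.16865356 -0.54797867  0.45719175] [-0.26  0.25  1.94  0.41  0.49 -1.3 ] [1.61225614 8.65740459 7.17990257] [-1.23186252  0.57645581  0.15896388]
```

move_arm(
  plan=[0.02,0.02,0.01,0.05,0.006,-0.087,0.02,0.02,0.01,0.1,0.011,-0.173,0.02,0.02,0.01,0.15,0.017,-0.26,0.02,0.02,0.01,0.2,0.023,-0.346,0.02,0.02,0.01,0.25,0.029,-0.433,0.02,0.02,0.01,0.309,0.035,-0.536,0.02,0.02,0.01,0.309,0.035,-0.536,0.02,0.02,0.01,0.309,0.035,-0.536],
)

```text
time_s: 18.35
eef_pos: [0.6511, 0.012, 0.0955]
eef_rot: [0.174, 0.644, 0.719, 0.196]
wrist_force: [5.6, 5.4, -2.2]
opening: 0.131
grasp_force: 59.0
```

```bash
python3 - <<'E'
from h import *
o=ctrl.get_obs();Rt=att(o['eef_rot']);print(Rt.round(3),Rt.T@o['wrist_force'],Rt.T@o['torque'],np.round(o['q'],2))
E
```

```text
[[-0.11   0.858  0.502]
 [ 0.994  0.093  0.058]
 [ 0.003  0.506 -0.863]] [4.74869222 4.15698691 5.04355941] [-0.37433526  0.6767053  -0.49289175] [-0.26  0.25  1.94  0.4   0.49 -0.68]
```

move_arm(
  plan=[0,0,0,0.025,0.003,-0.043,0,0,0,0.04,0.005,-0.07,0,0,0,0.04,0.005,-0.07],
)

```text
time_s: 18.73
eef_pos: [0.6511, 0.012, 0.0956]
eef_rot: [0.166, 0.671, 0.694, 0.202]
wrist_force: [5.5, 4.1, -2.4]
opening: 0.129
grasp_force: 91.5
```

```bash
python3 - <<'E'
from h import *
o=ctrl.get_obs();Rt=att(o['eef_rot']);print(Rt.round(3),Rt.T@o['wrist_force'],Rt.T@o['torque'],np.round(o['q'],2))
E
```

```text
[[-0.044  0.864  0.502]
 [ 0.998  0.018  0.057]
 [ 0.04   0.504 -0.863]] [3.7208877  3.66093023 5.03411158] [-0.261338    0.63145384 -2.15724831] [-0.25  0.25  1.94  0.4   0.49 -0.6 ]
```

At the stop (2.2 N m). Releasing and backing out along the axis.

move_arm(
  plan=[0,0,0,0,0,0,0,0,0,0,0,0,0,0,0,0,0,0,-0.5,-0.06,0.87,0,0,0,-1.0,-0.12,1.73,0,0,0,-1.5,-0.18,2.6,0,0,0,-1.5,-0.18,2.6,0,0,0,-1.5,-0.18,2.6,0,0,0],
  grip=40,
)

```text
time_s: 19.73
eef_pos: [0.5745, 0.0023, 0.2232]
eef_rot: [0.165, 0.674, 0.692, 0.202]
wrist_force: [-1.0, 0.3, -0.6]
opening: 0.467
grasp_force: 0.0
```

```bash
python3 - <<'E'
from h import *
w=ctrl.camera('wrist');t=ctrl.camera('top');o=ctrl.get_obs();p=np.array(o['eef_pos']);Rt=att(o['eef_rot']);a=-Rt[:,2];save(w,'w9.png');save(t,'t9.png')
h=cv2.cvtColor(w['pixels'],cv2.COLOR_RGB2HSV).astype(int)
m=((h[...,0]<6)|(h[...,0]>172))&(h[...,1]>170)&(h[...,2]>60)
nn,l,st,ce=cv2.connectedComponentsWithStats(m.astype(np.uint8))
ey=np.array([-.1277,.9918,0])
for i in range(1,nn):
    if st[i,4]>40:
        print(st[i],ce[i],cv2.minAreaRect(np.argwhere(l==i)[:,::-1].astype(np.float32)))
        q=np.argwhere(l==i)[:,::-1].astype(np.float32);vx,vy,x0,y0=cv2.fitLine(q,cv2.DIST_L2,0,.01,.01).ravel();print('line',np.degrees(np.arctan2(vy,vx)))
g=np.array([.650,.0096,.0935])+.019*a+.013*a
A=np.array(proj(w,g-.02*ey,True));B=np.array(proj(w,g+.02*ey,True));print('locked line would be',np.degrees(np.arctan2(*(B-A)[::-1])),A,B)
# tray in top: white rim bbox, handle
h=cv2.cvtColor(t['pixels'],cv2.COLOR_RGB2HSV).astype(int)
m=((h[...,1]<60)&(h[...,2]>100)).astype(np.uint8);m[:,:345]=0;m[:, 450:]=0;m[:100]=0;m[260:]=0
nn,l,st,ce=cv2.connectedComponentsWithStats(m);i=1+st[1:,4].argmax();q=np.argwhere(l==i)[:,::-1].astype(np.float32);print('tray',st[i],cv2.minAreaRect(q))
for c in cv2.boxPoints(cv2.minAreaRect(q)): print(onz(t,*c,.045).round(4))
E
```

```text
[319 164  15  53 578] [326.43944637 189.68512111] ((326.4059753417969, 190.05938720703125), (52.73697280883789, 11.542431831359863), 84.2894058227539)
line 84.42595
locked line would be -95.92432580610466 [326.5862836  218.55962106] [322.04644329 174.81016375]
tray [ 345  126   65   78 3888] ((374.23486328125, 164.56243896484375), (71.68740844726562, 63.62520980834961), 83.0887680053711)
[ 0.7571 -0.0261  0.045 ]
[ 0.7764 -0.1799  0.045 ]
[ 0.6017 -0.1945  0.045 ]
[ 0.5839 -0.0441  0.045 ]
```

```bash
python3 - <<'E'
from h import *
w=ctrl.camera('wrist');t=ctrl.camera('top');ex=np.array([.9918,.1277,0]);ey=np.array([-.1277,.9918,0]);dock=np.array([.6704,-.033,0])
for n,c,f in(('wrist',w,True),('top',t,False)):
  im=cv2.cvtColor(cv2.GaussianBlur(c['pixels'],(0,0),.5),cv2.COLOR_RGB2HSV)
  for x in(-70,-45,60,75):
    L=[proj(c,dock+ex*x/1e3+ey*y/1e3+[0,0,.042],f) for y in range(-20,21,2)]
    mp=np.array(L,np.float32)[None]
    s=cv2.remap(im,mp[...,0],mp[...,1],cv2.INTER_LINEAR)[0]
    print(n,x,np.round(L[0]),np.round(L[-1]),'S',s[:,1].tolist(),'V',s[:,2].tolist())
E
```

```text
wrist -70 [265. 248.] [259. 214.] S [13, 18, 20, 20, 20, 20, 20, 19, 19, 16, 16, 25, 95, 145, 147, 147, 147, 145, 145, 144, 146] V [115, 123, 125, 125, 127, 127, 127, 131, 164, 194, 180, 153, 152, 154, 156, 158, 165, 171, 172, 172, 170]
wrist -45 [286. 242.] [281. 209.] S [20, 20, 19, 20, 20, 19, 20, 20, 19, 18, 19, 25, 104, 149, 152, 151, 152, 152, 150, 151, 152] V [125, 125, 126, 127, 126, 126, 127, 130, 138, 143, 125, 95, 97, 100, 101, 103, 111, 120, 122, 121, 120]
wrist 60 [361. 219.] [359. 189.] S [25, 26, 23, 25, 26, 29, 21, 10, 9, 8, 8, 7, 7, 7, 7, 8, 7, 6, 7, 6, 6] V [123, 124, 124, 125, 126, 122, 133, 163, 177, 178, 178, 178, 176, 178, 180, 181, 179, 179, 179, 181, 183]
wrist 75 [370. 216.] [368. 186.] S [29, 31, 33, 35, 36, 34, 22, 10, 8, 8, 7, 7, 8, 8, 7, 6, 6, 6, 5, 5, 5] V [119, 118, 117, 116, 117, 119, 137, 176, 196, 197, 196, 196, 195, 196, 198, 199, 198, 198, 198, 200, 202]
top -70 [354. 196.] [337. 198.] S [30, 29, 31, 31, 29, 28, 28, 28, 28, 31, 39, 52, 39, 30, 24, 21, 20, 19, 19, 23, 32] V [120, 121, 123, 123, 123, 126, 138, 150, 147, 124, 88, 68, 67, 77, 88, 96, 99, 98, 94, 86, 74]
top -45 [353. 186.] [336. 188.] S [27, 29, 31, 29, 28, 29, 31, 35, 38, 43, 42, 36, 28, 23, 22, 24, 23, 26, 31, 40, 48] V [138, 140, 141, 141, 138, 130, 113, 92, 74, 66, 66, 72, 81, 89, 92, 93, 93, 89, 81, 72, 68]
top 60 [346. 143.] [330. 145.] S [32, 32, 32, 33, 33, 33, 31, 31, 35, 52, 87, 122, 138, 143, 143, 143, 142, 143, 144, 145, 144] V [137, 138, 139, 140, 141, 147, 159, 175, 185, 179, 162, 156, 156, 160, 165, 171, 174, 174, 174, 173, 175]
top 75 [345. 137.] [329. 139.] S [46, 45, 45, 45, 49, 43, 38, 34, 36, 47, 77, 100, 111, 114, 115, 114, 116, 116, 115, 114, 115] V [102, 101, 101, 100, 102, 109, 131, 159, 183, 184, 173, 171, 172, 174, 178, 185, 189, 191, 193, 194, 193]
```

The wing lies at the locked angle. The brightness profiles go straight from the white rim to the wood with no dark seal band between them, so the gap is closed. Handing in.

```bash
python3 -c "
from bench import ctrl
print(ctrl.hand_in())"
```

```text
the job is handed in; nothing more can be done
None
```

The tray is fitted and the job is handed in (no verdict came back): the knob is at its locked stop, my last measurements show no gap between tray and board, and the arm is clear; I viewed 12 pictures against the limit of 10.

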